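# Slide the stone cassette up the viewing ramp

## Task

Pick up the wooden cassette that holds the big cut-glass stone, set it down between the rails on the level foot of the wooden viewing ramp and let go of it. Then push it from behind so that it slides up the slope until you feel it meet the metal plate of the top stop, press it home there for a second with a light, steady push (some 5 to 10 N, never more than 20 N), and leave it resting against the plate with the stone still in its pocket. Do not disturb the other things on the bench.

Things in the scene. Friction and masses are not known exactly. Their poses are not given: they have to be found in the camera images.
- ramp: Fixed wooden ramp; origin on the bench under its middle, x up the slope along the lane, y left, z up. Level foot: deck 8 mm high, x -140 to -45 mm; from there it rises at 9 degrees to x = 150 mm (height 8 mm + 0.158 x distance past x = -45). Rails: 7 mm above the deck, 66 mm apart inside, 90 outside. A pusher that goes on level past the knee jams the cassette: rise with the slope.
- top_stop: Aluminium bracket on the ramp's head, tilted with the slope; before it, on rods, a hard 62 mm wide plate facing down the slope, 1.5 to 27.5 mm above the deck. Origin on the deck, mid-lane, at ramp x = 115 mm: the plate's face when drawn back; x up the slope. The plate is set 0 to 26 mm nearer the foot, differently each time and not measured (see or feel it). It must not take over 20 N.
- cassette_center (a point): The loaded cassette: loose light-wood block 80 mm long (x), 60 wide (y), 34 high (z), about 0.2 kg, holding the stone. Point at the block's centre, 17 mm above its underside. Either end may go first. Sliding it up the ramp takes under 4 N (friction varies) until it meets the plate; let go, friction holds it on the slope.
- stone_center (a point): The cut-glass stone, pale yellow, 39 mm across, 24 mm high, 50 g, lying loose in the cassette's round pocket (44 mm wide, 16 mm deep); it stands 8 mm proud of the cassette's top. The point is its middle, half-way up.
- empty_center (a point): A second cassette of the same size and wood but with an empty pocket, a bystander. Point at the centre of the block, half-way up.
- dish: White bowl, 76 mm across, 22 mm high, bystander. Origin under its centre.
- loupe: Black eye loupe, 34 mm across, 28 mm high, bystander. Origin under its centre.
- tape: Roll of clear tape lying flat, 84 mm across, 25 mm high, bystander. Origin under its centre.
- brush: Dusting brush lying on the bench, bystander. Origin at its underside.
- spare: A spare cut-glass stone lying on the bench, like the one in the cassette, bystander. Origin under its centre.
- jar: Closed glass jar, 56 mm across, 70 mm high, bystander. Origin under its centre.
Mind the look-alikes: they are no part of the job. What is shaped like the part that bears cassette_center but green is not meant. Leave any pink look-alike of the part that bears stone_center alone.

How it is judged:
By the outcome, as a careful person would: the job done as asked, in the order asked, and still so for the second after the job is handed in, with the robot touching nothing.
It also fails if it takes over 61 s, if anything falls off the work surface, if the arm or the gripper's body presses on something with over 40 N, if the wrist force passes 120 N, or if a joint passes its speed limit or range.

## Robot

A 7-joint arm with a two-finger parallel gripper is mounted at the origin on the work surface. World frame = base frame: x ahead of the robot, y to its left, z up, the work surface at z = 0. Lengths are in m, angles in rad, forces in N, time in s.
With the tool pointing down it reaches from about 0.35 to 0.775 m from the base axis. Payload 3.1 kg.
Tool frame: the origin (TCP) lies at the very end of the fingers, on their centre line; the grasp point (between the pads) lies 19 mm behind it; z points along the fingers, y is the direction in which the jaws open and shut (so a half turn about z gives the same grasp; the last joint's range is limited). The gripper opens to 85 mm and grips with 20 to 120 N. Pads are 22 mm wide; open, the fingers measure 114 mm over their backs; the gripper's body (76 mm by 85 mm) begins 54 mm behind the grasp point. The pads swing forward as they close: fully open they stand 13 mm farther back than shut.
Start: joints at [-1.19, 0.311, 0.014, 1.512, -0.004, 1.319, -0.027], TCP at [0.226, 0.502, 0.202] pointing down, gripper open.
Joint ranges: [-2.7, 2.7], [-0.3, 1.91], [-1.27, 1.3], [0.12, 2.57], [-1.44, 4.58], [0.2, 2.03], [-3.05, 3.05]. Speed limits (rad/s): [2.79, 2.79, 3.14, 3.14, 3.14, 3.14, 3.14].

## Interface

Orientations are given as a unit quaternion [w, x, y, z].
In Python, from plant import ctrl gives the robot as it stands.
- The arm moves only by the tool carry_out, never from a script. Its argument "commands" is one flat list of numbers, 6 for each row, row after row: the shift along the tool's x, y, z in m, then the turn, a rotation vector about the tool's x, y, z in degrees. A call has 1 to 10 rows; each row is the pose to reach, as a shift and turn from the pose commanded when the call began, along the tool's axes at that moment; what a row does not reach only later rows make up. A row lasts 1/12 s, in which the tool goes at most 41.7 mm and 7.16 degrees, less where a joint would pass 70% of its speed; a pose out of reach is approached as far as the arm can. A call with a gripper value outside its range is refused whole. "claw" is the opening, from 0 (shut) to 1 (fully open), set as the call begins (left out, the last holds). The fingers move at their own pace and stop on an object; "grip_force" is the grip in N (left out, the last holds). Time passes only in rows, so rows that repeat a pose let the fingers close. It gives the time, the measured TCP pose, the force and the opening at its end, in the units of the state.
- ctrl.observe(): the state, without advancing time (a new reading comes with each control period).
- ctrl.camera(name): name is "scene" or "side" or "wrist"; returns (picture, depth): 400x640x3 uint8, red, green, blue; 400x640 float32, m along the optical axis (not along the pixel's ray), 0 where there is no reading.
- ctrl.get_calibration(name): a dict with "intrinsics" (3x3 intrinsics, pixels), "k1" (the pictures are not rectified: a ray, as slopes to the right and down, at radius r is drawn at 1 + k1 r^2 times it, then the intrinsics apply), "R" (3x3) and "t" (3): a world point X has camera coordinates R X + t. Camera axes: x right, y down, z forward; pixel columns grow to the right and rows downward; lengths in m; the calibration is good to about 2 mm. A picture is of the moment at which its call begins: read the wrist's pose just before it. get_calibration takes no time and is no camera call; for the wrist camera it gives the pose at the moment of the call.
- ctrl.finish_job(): hands the job in, once; it reports no verdict.
The state is a dict: "time_s": time; "joint_pos": joint angles; "qvel": joint speeds; "joint_torque": joint torques, N m; "ee_pos": TCP position; "tcp_rot": TCP orientation; "contact_force": force on the tool from outside, world axes, zero at the start; "wrist_torque": the same for the moment, N m; "width": finger opening in m.
Only numpy, scipy, OpenCV 4.12 (cv2) and the standard library are available. Lean on these libraries where they do the work, as an engineer would, in place of code of your own. Each camera call takes 0.05 s, during which the arm holds its last target. There are 200 camera calls.

## Working session

There is one attempt and no reset: what is moved stays moved. The work goes in short steps, Python scripts to look and compute and a tool call to move; the robot and the scene stay as the last step left them, time stands still between calls to the robot, and variables do not carry over. Pictures are saved under pics/ and viewed, about 8 in all and at most 12, crops included, and the job is handed in when it is done.

Besides the shell and the picture viewer there is one more tool, called after "Emit:" as name(argument=value, ...), one argument or row to a line, values as JSON. carry_out: Moves the arm, as the interface text tells. Its arguments: {"type":"object","properties":{"commands":{"type":"array","items":{"type":"number"}},"claw":{"type":"number"},"grip_force":{"type":"number"}},"required":["commands"]}

```bash
ls; mkdir -p pics
cat > h.py <<'E'
import numpy as np, cv2
from scipy.spatial.transform import Rotation as Ro
from plant import ctrl
def cam(n):
    c=ctrl.get_calibration(n); p,d=ctrl.camera(n)
    np.savez(f'pics/{n}.npz',p=p,d=d,K=c['intrinsics'],k1=c['k1'],R=c['R'],t=c['t'])
    return p,d
def cloud(n):
    z=np.load(f'pics/{n}.npz'); h,w=z['d'].shape
    u,v=np.meshgrid(np.arange(w),np.arange(h))
    pts=np.stack([u,v],-1).reshape(-1,1,2).astype(float)
    n_=cv2.undistortPoints(pts,z['K'],np.array([float(z['k1']),0,0,0]))[:,0]
    D=z['d'].reshape(-1,1); X=np.hstack([n_*D,D])
    W=(X-np.ravel(z['t']))@z['R']; W[D[:,0]==0]=np.nan
    return W.reshape(h,w,3), z['p']
E
python3 - <<'E'
from h import *
print(ctrl.observe())
for n in('scene','side'):
    p,d=cam(n); cv2.imwrite(f'pics/{n}0.png',p[...,::-1])
    c=ctrl.get_calibration(n); print(n,-np.array(c['R']).T@np.ravel(c['t']),c['k1'])
E
```

```text
pics
{'time_s': 0.0, 'joint_pos': array([-1.18966424,  0.31176161,  0.01398389,  1.51307641, -0.00442217,
        1.31917522, -0.02720376]), 'qvel': array([-0.00010293, -0.00214116,  0.00045839,  0.00032654,  0.00016759,
        0.00035971,  0.00124509]), 'joint_torque': array([-1.70792314e-04, -3.79920745e+01,  1.46005629e-01, -2.30587560e+01,
        1.22423292e-02,  1.38461994e-02, -1.37635524e-06]), 'ee_pos': array([0.22534096, 0.50083957, 0.20069358]), 'tcp_rot': array([-2.14408439e-04,  2.09807753e-01,  9.77741929e-01, -1.17544108e-03]), 'contact_force': array([ 0.52575652, -0.66050555, -0.44722807]), 'wrist_torque': array([ 0.02024285, -0.02316405,  0.03847064]), 'width': 0.08519747310576799}
scene [1.25889863 0.15295349 0.75519085] -0.11213476617778158
side [ 0.22067203 -0.51854952  0.65254592] -0.08949436408690649
```

View pics/scene0.png

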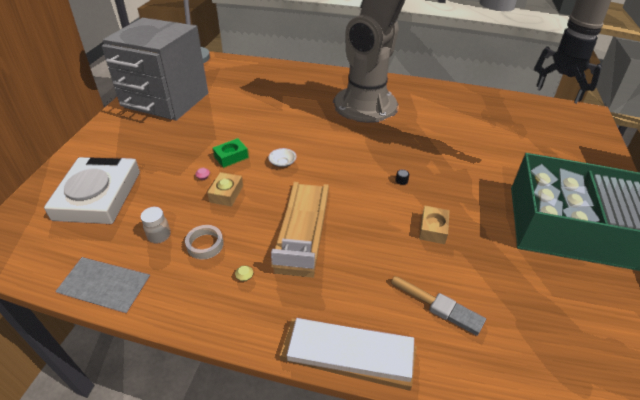

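View pics/side0.png

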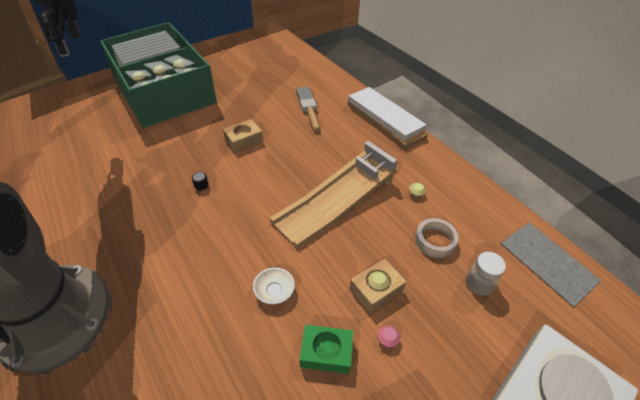

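The scene view shows the loaded cassette at (225,188), the ramp from its foot at (308,187) to the stop at (294,255), the empty cassette at (435,224) and the green decoy at (231,152). In the side view the cassette is at (378,285) and the ramp runs from (285,230) to (375,165).

Run:
```python
from h import *
def rect(P): 
    r=cv2.minAreaRect((P[:,:2]*1000).astype(np.float32)); return np.round(cv2.boxPoints(r),1).tolist(),np.round(r[0],1),np.round(r[1],1),round(r[2],1)
for n,cb,rb in(('scene',(225,188,26),(300,227,0)),('side',(378,285,36),(335,195,0))):
    W,p=cloud(n)
    cx,cy,s=cb; w=W[cy-s:cy+s,cx-s:cx+s].reshape(-1,3)
    t=w[(w[:,2]>.029)&(w[:,2]<.0375)]
    print(n,'cass',len(t),np.nanmedian(t[:,2]),rect(t)); st=w[w[:,2]>.039]; print(' stone',len(st),st.mean(0),st[:,2].max())
    if n=='scene': b=W[175:275,262:335]
    else: b=W[140:248,265:402]
    b=b.reshape(-1,3); b=b[(b[:,2]>.011)&(b[:,2]<.085)]
    # keep biggest cluster roughly
    m=np.median(b,0); b=b[np.hypot(*(b-m)[:,:2].T)<.2]
    print(' ramp',len(b),rect(b), 'zmax',b[:,2].max()); hi=b[b[:,2]>.052]; print(' stop pts',rect(hi),hi.mean(0))
    for (u,v) in ([(308,187),(302,215),(298,235)] if n=='scene' else [(290,225),(325,202),(350,185)]): print('  px',u,v,W[v,u].round(4))
```

```text
scene cass 450 0.033612064883323065 ([[485.29998779296875, -239.39999389648438], [485.70001220703125, -302.3999938964844], [569.4000244140625, -302.0], [569.0999755859375, -239.0]], array([ 527.4, -270.7]), array([83.8, 63. ]), 0.3)
 stone 73 [ 0.5294523  -0.2696867   0.04172073] 0.046124445374832054
 ramp 2626 ([[466.29998779296875, -20.700000762939453], [478.1000061035156, -110.5], [744.2000122070312, -75.5], [732.4000244140625, 14.300000190734863]], array([605.2, -48.1]), array([268.4,  90.6]), 7.5) zmax 0.07436141202279299
 stop pts ([[672.7000122070312, 5.199999809265137], [684.0999755859375, -80.19999694824219], [741.2999877929688, -72.5999984741211], [729.9000244140625, 12.800000190734863]], array([707. , -33.7]), array([57.7, 86.1]), 7.6) [ 0.71801203 -0.03205743  0.06261109]
  px 308 187 [ 0.4577 -0.0727  0.0069]
  px 302 215 [ 0.562  -0.0591  0.0106]
  px 298 235 [ 0.6351 -0.0476  0.0213]
side cass 1070 0.033275580360293745 ([[486.6000061035156, -241.60000610351562], [487.20001220703125, -302.29998779296875], [569.0, -301.3999938964844], [568.2999877929688, -240.8000030517578]], array([ 527.8, -271.5]), array([81.7, 60.6]), 0.6)
 stone 165 [ 0.52640612 -0.27245335  0.04111782] 0.04371985281759453
 ramp 3695 ([[441.20001220703125, -21.200000762939453], [453.20001220703125, -113.19999694824219], [743.5999755859375, -75.19999694824219], [731.5, 16.799999237060547]], array([592.4, -48.2]), array([292.8,  92.8]), 7.5) zmax 0.07479509587336967
 stop pts ([[671.4000244140625, 5.5], [683.9000244140625, -82.4000015258789], [738.9000244140625, -74.5999984741211], [726.4000244140625, 13.300000190734863]], array([705.2, -34.6]), array([55.5, 88.8]), 8.1) [ 0.71284693 -0.03572879  0.0628688 ]
  px 290 225 [ 0.4701 -0.0605  0.0097]
  px 325 202 [ 0.5666 -0.0473  0.0103]
  px 350 185 [ 0.6347 -0.0452  0.0237]
```

```bash
cat >> h.py <<'E'
O=np.array([.5885,-.0495]); YAW=np.radians(7.5)
def rampxy(x,y=0): c,s=np.cos(YAW),np.sin(YAW); return O+[c*x-s*y,s*x+c*y]
def down(yaw_y,tilt=0,head=0):
    # tool z down, tool y at heading yaw_y(deg); tilt deg: tool top leans back along -heading
    b=Ro.from_euler('z',yaw_y-90,degrees=True).as_matrix()
    R0=b@np.array([[-1,0,0],[0,1,0],[0,0,-1.]])
    return Ro.from_matrix(b@Ro.from_euler('y',-tilt,degrees=True).as_matrix()@b.T@R0)
def rel(p,R):
    o=ctrl.observe(); q=o['tcp_rot']; T=Ro.from_quat([*q[1:],q[0]])
    print('t',round(o['time_s'],2),'pos',o['ee_pos'].round(4),'w',round(o['width'],4),'F',o['contact_force'].round(1))
    print('shift mm',(T.inv().apply(np.array(p)-o['ee_pos'])*1000).round(1),'rot deg',np.degrees((T.inv()*R).as_rotvec()).round(2))
E
python3 - <<'E'
from h import *
rel([.5276,-.271,.13],down(90.3))
for n in('scene','side'):
    W,p=cloud(n); P=W.reshape(-1,3); d=P[:,:2]-O; c,s=np.cos(YAW),np.sin(YAW)
    x=c*d[:,0]+s*d[:,1]; y=-s*d[:,0]+c*d[:,1]; z=P[:,2]
    # slope coords
    a=np.radians(9); dk=.008+.1584*(x+.045); h=(z-dk)*np.cos(a); ls=(x-.115)*np.cos(a)+(z-(.008+.1584*.16))*np.sin(a)
    for lo,hi in((.004,.012),(.012,.02),(.02,.026),(.026,.035)):
        m=(abs(y)<.028)&(h>lo)&(h<hi)&(abs(ls)<.06); print(n,lo,m.sum(),np.percentile(ls[m]*1000,[0,5,25,50,75]).round(1) if m.sum() else '')
    m=(abs(y)<.03)&(x>-.02)&(x<.07)&(abs(h)<.006); print(' deck h',np.median(h[m]).round(4))
    for sg in(-1,1):
        m=(x>-.13)&(x<.1)&(h>.004)&(h<.01)&(sg*y>.025)&(sg*y<.05); print(' rail y',np.percentile(y[m]*1000,[3,50,97]).round(1))
E
```

```text
t 0.1 pos [0.2253 0.5009 0.2008] w 0.0856 F [0.2 0.  0.1]
shift mm [-592.3 -579.8   72.1] rot deg [-1.200e-01 -2.000e-02 -2.452e+01]
scene 0.004 129 [-15.9 -13.7 -12.4  32.4  33.8]
scene 0.012 149 [-15.4 -13.9 -11.6  32.2  34. ]
scene 0.02 150 [-20.5 -15.2 -12.7  -5.   33. ]
scene 0.026 228 [-20.3 -18.5 -11.8  28.8  33.4]
 deck h -0.0001
 rail y [-45.3 -38.6 -26.9]
 rail y [27.2 37.7 44.1]
side 0.004 77 [-21.  -20.1 -19.3 -18.4  23.2]
side 0.012 97 [-20.3 -19.9 -19.    1.5  22.3]
side 0.02 111 [-21.2 -20.  -18.3   7.8  23. ]
side 0.026 177 [-20.8 -19.4 -15.1  23.   26.6]
 deck h 0.0002
 rail y [-45.2 -39.4 -27.6]
 rail y [26.6 37.2 45.7]
```

Emit:
carry_out(
  commands=[-0.592,-0.58,0.072,0,0,-24.5,-0.592,-0.58,0.072,0,0,-24.5,-0.592,-0.58,0.072,0,0,-24.5,-0.592,-0.58,0.072,0,0,-24.5,-0.592,-0.58,0.072,0,0,-24.5,-0.592,-0.58,0.072,0,0,-24.5,-0.592,-0.58,0.072,0,0,-24.5,-0.592,-0.58,0.072,0,0,-24.5,-0.592,-0.58,0.072,0,0,-24.5,-0.592,-0.58,0.072,0,0,-24.5],
  claw=1,
  grip_force=40,
)

```text
time_s: 0.93
ee_pos: [0.3758, 0.1157, 0.1657]
tcp_rot: [-0.0, -0.003, 1.0, 0.0]
contact_force: [1.5, -0.4, 0.4]
width: 0.0856
```

```bash
python3 -c "
from h import *
rel([.5276,-.271,.13],down(90.3)); print(ctrl.observe()['joint_pos'].round(2))"
```

```text
t 0.93 pos [0.3758 0.1157 0.1657] w 0.0856 F [ 1.5 -0.4  0.4]
shift mm [-149.8 -387.5   35.6] rot deg [ 0.02 -0.01 -0.  ]
[-0.64  0.01  0.3   1.96 -0.    1.17  1.24]
```

Emit:
carry_out(
  commands=[-0.15,-0.387,0.036,0,0,0,-0.15,-0.387,0.036,0,0,0,-0.15,-0.387,0.036,0,0,0,-0.15,-0.387,0.036,0,0,0,-0.15,-0.387,0.036,0,0,0,-0.15,-0.387,0.036,0,0,0,-0.15,-0.387,0.036,0,0,0,-0.15,-0.387,0.036,0,0,0,-0.15,-0.387,0.036,0,0,0,-0.15,-0.387,0.036,0,0,0],
)

```text
time_s: 1.77
ee_pos: [0.528, -0.2699, 0.1291]
tcp_rot: [-0.0, -0.003, 1.0, 0.0]
contact_force: [-0.1, 0.5, 0.1]
width: 0.0853
```

Run:
```python
from h import *
rel([.5276,-.271,.13],down(90.3)); print(ctrl.observe()['joint_pos'].round(2))
p,d=cam('wrist'); cv2.imwrite('pics/wrist1.png',p[...,::-1])
W,_=cloud('wrist'); P=W.reshape(-1,3); m=(abs(P[:,0]-.5276)<.055)&(abs(P[:,1]+.271)<.045)
t=P[m&(P[:,2]>.029)&(P[:,2]<.0375)]; print(len(t),np.median(t[:,2]),cv2.minAreaRect((t[:,:2]*1000).astype(np.float32)))
```

```text
t 1.77 pos [ 0.528  -0.2699  0.1291] w 0.0853 F [-0.1  0.5  0.1]
shift mm [ 0.4 -1.1 -0.9] rot deg [ 0.05 -0.06  0.01]
[ 0.04  0.49  0.6   1.52 -0.29  1.22  2.25]
4127 0.033337960491090855 ((526.9286499023438, -270.51837158203125), (80.83036804199219, 60.134403228759766), 0.6588298678398132)
```

View pics/wrist1.png

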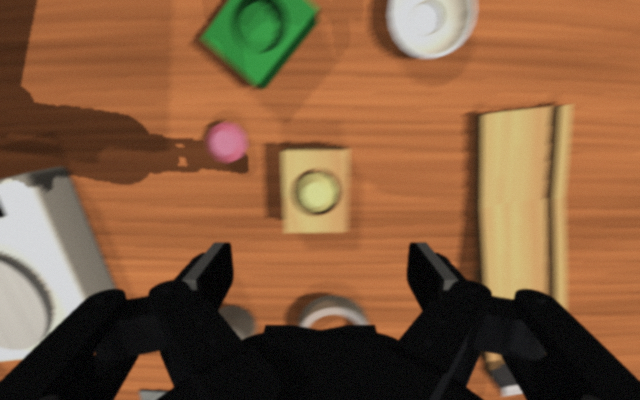

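The wrist view puts the cassette with its yellow stone at (315,190), between the fingers and clear of the pink stone at (228,142). Its centre measures (0.527, -0.2705) with the top at 0.033, so I'm descending.

Emit:
carry_out(
  commands=[0.001,-0.001,0.03,0,0,0,0.001,-0.001,0.06,0,0,0,0.001,-0.001,0.085,0,0,0,0.001,-0.001,0.105,0,0,0,0.001,-0.001,0.116,0,0,0,0.001,-0.001,0.121,0,0,0,0.001,-0.001,0.121,0,0,0,0.001,-0.001,0.121,0,0,0],
)

```text
time_s: 2.48
ee_pos: [0.5275, -0.2699, 0.0099]
tcp_rot: [0.001, -0.003, 1.0, -0.0]
contact_force: [0.2, -0.9, 0.2]
width: 0.0856
```

Emit:
carry_out(
  commands=[0,0,0,0,0,0,0,0,0,0,0,0,0,0,0,0,0,0,0,0,0,0,0,0,0,0,0,0,0,0,0,0,0,0,0,0,0,0,0,0,0,0,0,0,0,0,0,0],
  claw=0,
  grip_force=40,
)

```text
time_s: 3.15
ee_pos: [0.5275, -0.2698, 0.0113]
tcp_rot: [0.001, -0.002, 1.0, 0.0]
contact_force: [-1.8, 1.7, 9.9]
width: 0.0214
```

Run:
```python
from h import *
o=ctrl.observe(); print(o['width'],o['contact_force'],o['ee_pos'])
a,_=cam('wrist'); b,_=cam('side')
b=cv2.resize(b[190:390,270:480],None,fx=2,fy=2); a=a[100:400,100:500]
im=np.zeros((400,820,3),np.uint8); im[:300,:400]=a; im[:400,400:820]=b
cv2.imwrite('pics/g1.png',im[:,:800,::-1])
```

```text
0.021409337836289927 [-1.7703106   1.72123764  9.86218392] [ 0.52752092 -0.26977343  0.01127119]
```

View pics/g1.png

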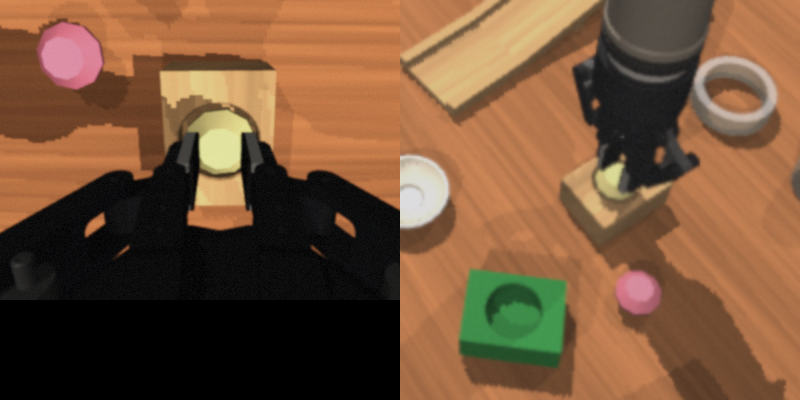

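The fingers shut on top of the cassette, around the stone at about (215,140) in the left crop, so the tips ride higher than I assumed. I'll open and measure the fingertip position.

Emit:
carry_out(
  commands=[0,0,-0.002,0,0,0,0,0,-0.003,0,0,0,0,0,-0.003,0,0,0,0,0,-0.003,0,0,0,0,0,-0.003,0,0,0,0,0,-0.003,0,0,0,0,0,-0.003,0,0,0,0,0,-0.003,0,0,0],
  claw=1,
)

```text
time_s: 3.92
ee_pos: [0.5266, -0.2694, 0.0118]
tcp_rot: [-0.0, -0.002, 1.0, 0.0]
contact_force: [-0.0, -0.5, 0.4]
width: 0.0849
```

Run:
```python
from h import *
o=ctrl.observe(); print(o['width'],o['contact_force'],o['ee_pos'])
a,_=cam('wrist'); cv2.imwrite('pics/w2.png',a[...,::-1])
W,_=cloud('wrist'); P=W.reshape(-1,3)
c=o['ee_pos']
dx,dy=P[:,0]-c[0],P[:,1]-c[1]
for s in(-1,1):
    m=(abs(dx)<.02)&(s*dy>.036)&(s*dy<.07)&(P[:,2]>.008)&(P[:,2]<.12)
    z=P[m,2]; print('finger',s,m.sum(),np.percentile(z,[0,1,5,20,50]).round(4), 'y in/out',np.percentile(s*dy[m],[1,50,99]).round(4))
m=(abs(dx)<.055)&(abs(dy)<.04)
t=P[m&(P[:,2]>.029)&(P[:,2]<.0375)]; print(len(t),np.median(t[:,2]),cv2.minAreaRect((t[:,:2]*1000).astype(np.float32)))
t=P[m&(P[:,2]>.038)]; print('stone',t.mean(0),t[:,2].max(),len(t))
```

```text
0.08494113504095427 [-0.00121462 -0.46971541  0.44870088] [ 0.52662516 -0.26942792  0.01175981]
finger -1 9509 [0.0535 0.0574 0.0654 0.0869 0.1066] y in/out [0.0379 0.0555 0.0694]
finger 1 9467 [0.0531 0.0578 0.0658 0.0867 0.1066] y in/out [0.0378 0.0558 0.0695]
11460 0.03331970783456969 ((526.8641357421875, -270.4096984863281), (80.75727081298828, 60.53314208984375), 0.660129189491272)
stone [ 0.51274618 -0.26940468  0.12216038] 0.14400524970321135 25318
```

View pics/w2.png

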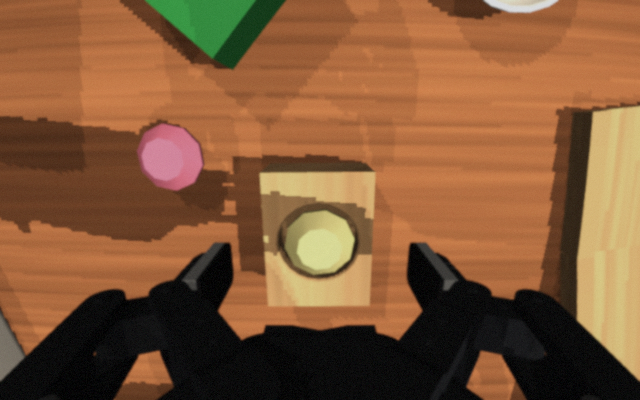

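The wrist view shows the cassette undisturbed, with the stone still in its pocket at (318,240). The open tips at (220,245) and (425,245) sit well above it. I'll cross-check the tip height with the fixed cameras.

Run:
```python
from h import *
c=ctrl.observe()['ee_pos']
for n in('side','scene'):
    cam(n); W,_=cloud(n); P=W.reshape(-1,3); dx,dy=P[:,0]-c[0],P[:,1]-c[1]
    for s in(-1,1):
        m=(abs(dx)<.025)&(s*dy>.034)&(s*dy<.065)&(P[:,2]>.012)&(P[:,2]<.12); z=np.sort(P[m,2]); print(n,s,m.sum(),z[:12].round(3))
z=np.load('pics/wrist.npz'); C=-z['R'].T@np.ravel(z['t']); print('wrist cam',C, 'axis',z['R'][2])
W,_=cloud('wrist'); 
for u,v in((222,250),(215,260),(205,280),(425,255),(435,270)): print(u,v,W[v,u].round(4),z['d'][v,u])
```

```text
side -1 289 [0.056 0.058 0.06  0.06  0.061 0.062 0.062 0.062 0.062 0.063 0.063 0.063]
side 1 277 [0.054 0.055 0.055 0.056 0.056 0.056 0.057 0.057 0.058 0.058 0.058 0.059]
scene -1 193 [0.054 0.055 0.055 0.055 0.056 0.056 0.056 0.056 0.057 0.057 0.058 0.058]
scene 1 202 [0.053 0.056 0.056 0.057 0.058 0.06  0.061 0.061 0.061 0.061 0.062 0.063]
wrist cam [ 0.46068889 -0.26952996  0.18320399] axis [ 2.59687654e-01  9.26417223e-04 -9.65692220e-01]
222 250 [ 0.5158 -0.3121  0.066 ] 0.12749611
215 260 [ 0.5162 -0.3122  0.0748] 0.11910384
205 280 [ 0.5185 -0.3121  0.0865] 0.10835468
425 255 [ 0.5146 -0.2255  0.0724] 0.121014126
435 270 [ 0.5147 -0.226   0.085 ] 0.1088771
```

All three cameras agree that the open tips are at z≈0.054 while the TCP reads 0.012. The documented swing accounts for 13 mm of that, so the reported z is about 29 mm too low. I'll correct for it and watch the force on the way down.

Emit:
carry_out(
  commands=[0,-0.001,0.008,0,0,0,0,-0.001,0.016,0,0,0,0,-0.001,0.023,0,0,0,0,-0.001,0.029,0,0,0,0,-0.001,0.033,0,0,0,0,-0.001,0.033,0,0,0],
)

```text
time_s: 4.57
ee_pos: [0.5257, -0.2698, -0.0226]
tcp_rot: [-0.001, -0.002, 1.0, 0.001]
contact_force: [-0.3, -0.2, 0.5]
width: 0.0855
```

Emit:
carry_out(
  commands=[0,0,0,0,0,0,0,0,0,0,0,0,0,0,0,0,0,0,0,0,0,0,0,0,0,0,0,0,0,0,0,0,0,0,0,0,0,0,0,0,0,0,0,0,0,0,0,0],
  claw=0,
  grip_force=40,
)

```text
time_s: 5.23
ee_pos: [0.5273, -0.2707, -0.0204]
tcp_rot: [0.001, -0.002, 1.0, -0.0]
contact_force: [-0.5, 1.0, 3.4]
width: 0.0593
```

Emit:
carry_out(
  commands=[0,0,-0.005,0,0,0,0,0,-0.015,0,0,0,0,0,-0.028,0,0,0,0,0,-0.042,0,0,0,0,0,-0.054,0,0,0,0,0,-0.06,0,0,0,0,0,-0.06,0,0,0],
)

```text
time_s: 5.82
ee_pos: [0.5283, -0.2714, 0.0414]
tcp_rot: [0.002, -0.002, 1.0, -0.001]
contact_force: [0.2, -0.3, -2.4]
width: 0.0591
```

```bash
python3 -c "
from h import *
rel([*rampxy(-.094),.04],down(97.5)); print(rampxy(-.094))"
```

```text
t 5.82 pos [ 0.5283 -0.2714  0.0414] w 0.0591 F [ 0.2 -0.3 -2.4]
shift mm [ 31.9 209.8   0.9] rot deg [-0.12  0.22 -7.22]
[ 0.49530418 -0.06176946]
```

Emit:
carry_out(
  commands=[0.003,0.015,0,0,0,-1,0.006,0.042,0,0,0,-2,0.011,0.075,0,0,0,-3,0.016,0.108,0,0,0,-4,0.021,0.14,0,0,0,-5,0.026,0.17,0,0,0,-6.2,0.03,0.195,0,0,0,-7.2,0.032,0.207,0,0,0,-7.2,0.032,0.21,0,0,0,-7.2,0.032,0.21,0,0,0,-7.2],
)

```text
time_s: 6.65
ee_pos: [0.4934, -0.0596, 0.0387]
tcp_rot: [-0.0, -0.066, 0.998, 0.0]
contact_force: [0.7, -0.7, -2.3]
width: 0.059
```

Run:
```python
from h import *
rel([*rampxy(-.094),.04],down(97.5)); c=ctrl.observe()['ee_pos']
cam('wrist'); W,p=cloud('wrist'); cv2.imwrite('pics/w3.png',p[...,::-1])
P=W.reshape(-1,3); d=P[:,:2]-O; cc,s=np.cos(YAW),np.sin(YAW); x=cc*d[:,0]+s*d[:,1]; y=-s*d[:,0]+cc*d[:,1]; z=P[:,2]
m=(x>-.16)&(x<-.03)&(abs(y)<.036)&(z>.088)&(z<.102); print('top',m.sum(),np.median(z[m]),cv2.minAreaRect(np.c_[x[m],y[m]].astype(np.float32)*1000), np.percentile(y[m],[2,98]))
for sg in(-1,1):
    m=(x>-.05)&(x<.06)&(z-(.008+.1584*np.maximum(x+.045,0))>.005)&(z<.05)&(sg*y>.028)&(sg*y<.052); print('rail',np.percentile(y[m]*1000,[3,97]).round(1),m.sum())
    for a,b in((-.05,0),(0,.05)):
        mm=m&(x>a)&(x<b); print('   ',np.percentile(y[mm]*1000,[3,97]).round(1),mm.sum())
```

```text
t 6.65 pos [ 0.4934 -0.0596  0.0387] w 0.059 F [ 0.7 -0.7 -2.3]
shift mm [-1.5 -2.4 -1.3] rot deg [ 0.02 -0.04  0.12]
top 19099 0.0927169638499338 ((-99.38446044921875, 0.050506591796875), (73.58602142333984, 72.00189208984375), 0.5355565547943115) [-0.02694014  0.03229053]Traceback (most recent call last):
  File "<stdin>", line 7, in <module>
    return _quantile_unchecked(
        a, q, axis, out, overwrite_input, method, keepdims, weights)
    return _ureduce(a,
                    func=_quantile_ureduce_func,
    ...<5 lines>...
                    overwrite_input=overwrite_input,
                    method=method)
    r = func(a, **kwargs)
    result = _quantile(arr,
                       quantiles=q,
    ...<2 lines>...
                       out=out,
                       weights=wgt)
    slices_having_nans = np.isnan(arr[-1, ...])
                                  ~~~^^^^^^^^^
IndexError: index -1 is out of bounds for axis 0 with size 0
```

View pics/w3.png

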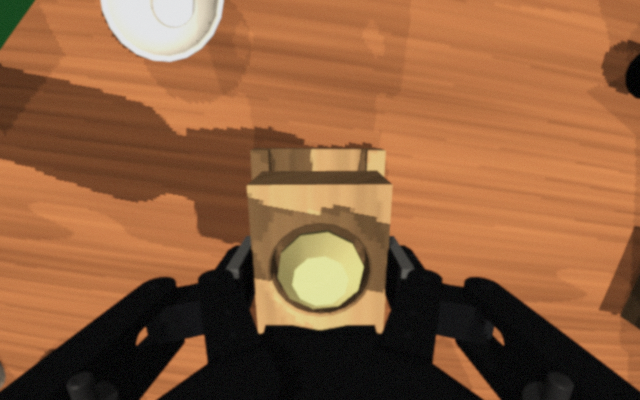

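The wrist view shows the cassette held level with the stone at (320,270). The foot's rails are visible behind it, with inner edges at about columns 270 and 366. Next I'll measure the lane at the foot against the cassette.

Run:
```python
from h import *
W,p=cloud('wrist'); cc,s=np.cos(YAW),np.sin(YAW)
for v in (153,158,163,168):
    r=W[v,225:410]; d=r[:,:2]-O; y=(-s*d[:,0]+cc*d[:,1])*1000; x=(cc*d[:,0]+s*d[:,1])*1000; z=r[:,2]*1000
    hi=(z>11.5)&(z<25); print(v,'rail y',np.round([y[hi&(y<0)].min(),y[hi&(y<0)].max(),y[hi&(y>0)].min(),y[hi&(y>0)].max()],1),'z',np.median(z[hi]).round(1),'deck z',np.median(z[abs(y)<15]).round(1),'x',np.median(x[hi]).round(0))
for v in (188,200,215):
    r=W[v,225:410]; d=r[:,:2]-O; y=(-s*d[:,0]+cc*d[:,1])*1000;x=(cc*d[:,0]+s*d[:,1])*1000; z=r[:,2]*1000; k=(z>88)&(z<105); print('cass',y[k].min().round(1),y[k].max().round(1),np.median(z[k]).round(1),np.median(x[k]).round(1))
```

```text
153 rail y [-43.3 -31.9  34.3  46. ] z 14.3 deck z 7.4 x -140.0
158 rail y [-43.4 -31.6  34.4  46.4] z 14.3 deck z 7.2 x -137.0
163 rail y [-43.6 -31.8  34.4  46.6] z 14.1 deck z 7.2 x -133.0
168 rail y [-43.9 -31.7  34.6  46. ] z 14.1 deck z 7.2 x -130.0
cass -27.2 32.0 92.4 -134.2
cass -27.4 32.3 92.5 -129.1
cass -27.2 32.4 92.4 -122.5
```

Emit:
carry_out(
  commands=[0,-0.001,0.006,0,0,0,0,-0.001,0.015,0,0,0,0,-0.001,0.025,0,0,0,0,-0.001,0.034,0,0,0,0,-0.001,0.041,0,0,0,0,-0.001,0.045,0,0,0,0,-0.001,0.047,0,0,0,0,-0.001,0.049,0,0,0,0,-0.001,0.05,0,0,0,0,-0.001,0.05,0,0,0],
)

```text
time_s: 7.53
ee_pos: [0.4941, -0.0616, -0.0109]
tcp_rot: [0.0, -0.065, 0.998, -0.0]
contact_force: [0.6, -0.2, -3.4]
width: 0.059
```

Emit:
carry_out(
  commands=[0,0,0.001,0,0,0,0,0,0.0015,0,0,0,0,0,0.002,0,0,0,0,0,0.002,0,0,0],
)

```text
time_s: 7.87
ee_pos: [0.4942, -0.0616, -0.0125]
tcp_rot: [0.0, -0.065, 0.998, 0.0]
contact_force: [-1.2, 0.9, 1.4]
width: 0.0592
```

Contact with the deck (Fz went from -2.4 to +1.4), so I'm releasing.

Emit:
carry_out(
  commands=[0,0,0,0,0,0,0,0,0,0,0,0,0,0,0,0,0,0,0,0,0,0,0,0,0,0,0,0,0,0,0,0,0,0,0,0],
  claw=1,
)

```text
time_s: 8.37
ee_pos: [0.494, -0.0616, -0.013]
tcp_rot: [0.0, -0.065, 0.998, 0.0]
contact_force: [-0.7, -0.0, 0.1]
width: 0.0854
```

Emit:
carry_out(
  commands=[0,0,-0.01,0,0,0,0,0,-0.025,0,0,0,0,0,-0.045,0,0,0,0,0,-0.07,0,0,0,0,0,-0.09,0,0,0,0,0,-0.1,0,0,0,0,0,-0.1,0,0,0],
)

```text
time_s: 8.95
ee_pos: [0.4963, -0.062, 0.0899]
tcp_rot: [0.003, -0.065, 0.998, -0.0]
contact_force: [0.6, 0.3, -0.2]
width: 0.0854
```

Run:
```python
from h import *
cam('wrist'); W,p=cloud('wrist'); cv2.imwrite('pics/w4.png',p[...,::-1]); P=W.reshape(-1,3); d=P[:,:2]-O; cc,s=np.cos(YAW),np.sin(YAW); x=cc*d[:,0]+s*d[:,1]; y=-s*d[:,0]+cc*d[:,1]; z=P[:,2]
m=(x>-.16)&(x<-.03)&(abs(y)<.04)&(z>.038)&(z<.0455); print('top',m.sum(),np.median(z[m]),cv2.minAreaRect(np.c_[x[m],y[m]].astype(np.float32)*1000))
m=(x>-.16)&(x<-.03)&(abs(y)<.04)&(z>.0465)&(z<.06);print('stone',m.sum(),x[m].mean(),y[m].mean(),z[m].max())
# tool axis: put (true) shut tip at ramp x -.185, 14deg tilt, tip height .018 -> ee = tip + .029*toolz
R=down(97.5,14); zt=R.apply([0,0,1]); print('toolz',zt)
ee=np.array([*rampxy(-.185,.001),.090])+.029*zt; rel(ee,R)
print(ctrl.observe()['joint_pos'].round(2))
```

```text
top 5849 0.04133163777059491 ((-95.41557312011719, 0.3414325714111328), (80.35724639892578, 60.42982864379883), 0.4814106225967407)
stone 1023 -0.09628394795585167 0.00040216263998707865 0.05134692209250552
toolz [ 0.23985222  0.03157714 -0.97029573]
t 9.0 pos [ 0.4948 -0.0617  0.0881] w 0.085 F [0.2 0.2 0.7]
shift mm [83.6  0.8 26. ] rot deg [-1.000e-02 -1.384e+01 -1.000e-02]
[-0.35  0.33  0.55  1.84 -0.2   1.03  1.98]
```

View pics/w4.png

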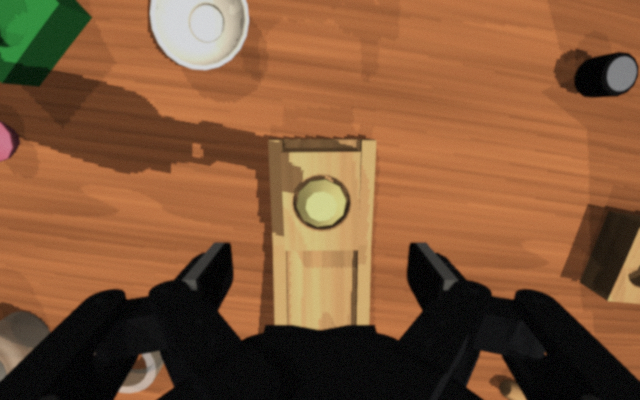

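The wrist view shows the cassette squarely between the rails with the stone at (322,203), centred at ramp x=-95 and y=0.3 mm, top at 41 mm. I'll go behind it, shut and tilted.

Emit:
carry_out(
  commands=[0.02,0,0.005,0,-4,0,0.045,0,0.013,0,-8,0,0.07,0.001,0.021,0,-12,0,0.084,0.001,0.026,0,-13.8,0,0.084,0.001,0.026,0,-13.8,0,0.084,0.001,0.026,0,-13.8,0,0.084,0.001,0.026,0,-13.8,0,0.084,0.001,0.026,0,-13.8,0],
  claw=0,
  grip_force=60,
)

```text
time_s: 9.67
ee_pos: [0.4124, -0.0718, 0.0616]
tcp_rot: [0.121, -0.065, 0.991, 0.007]
contact_force: [0.0, 0.4, 0.5]
width: -0.0
```

Run:
```python
from h import *
W,_=cloud('scene'); print('dish',W[150:168,268:298][...,:].reshape(-1,3)[lambda a:(a[:,2]>.012)].mean(0) if 0 else np.array([q for q in W[148:170,266:300].reshape(-1,3) if q[2]>.014]).mean(0))
o=ctrl.observe()
cam('wrist'); cam('side'); cc,s=np.cos(YAW),np.sin(YAW)
q=o['tcp_rot'];T=Ro.from_quat([*q[1:],q[0]])
for n in('wrist','side'):
    W,_=cloud(n); L=T.inv().apply(W.reshape(-1,3)-o['ee_pos'])*1000
    m=(abs(L[:,0])<14)&(abs(L[:,1])<18)&(L[:,2]>-60)&(L[:,2]<10); print(n,m.sum(),'tip z(tool)',np.sort(L[m,2])[-8:].round(1),'x',np.percentile(L[m,0],[2,98]).round(1),'y',np.percentile(L[m,1],[2,98]).round(1))
R=down(97.5,14); zt=R.apply([0,0,1])
ee=np.array([*rampxy(-.165,.001),.020])+.029*zt; rel(ee,R)
```

```text
dish [ 0.36293016 -0.17187772  0.01874271]
wrist 1300 tip z(tool) [-33.  -33.  -32.9 -32.7 -32.5 -32.4 -32.3 -31.3] x [ 6.9 11.8] y [-12.8  13.2]
side 52 tip z(tool) [-37.5 -36.5 -36.3 -35.7 -34.  -32.5 -32.3 -30.4] x [-7.7 10.8] y [-14.5   4.8]
t 9.77 pos [ 0.4122 -0.0718  0.0615] w 0.0 F [ 0.4 -0.3 -0.4]
shift mm [-2.5  0.2 72.3] rot deg [-0.07 -0.15  0.04]
```

Emit:
carry_out(
  commands=[0,0,0.015,0,0,0,-0.001,0,0.035,0,0,0,-0.002,0,0.052,0,0,0,-0.002,0,0.065,0,0,0,-0.002,0,0.072,0,0,0,-0.002,0,0.074,0,0,0,-0.002,0,0.074,0,0,0],
)

```text
time_s: 10.35
ee_pos: [0.4303, -0.0691, -0.0109]
tcp_rot: [0.119, -0.065, 0.991, 0.008]
contact_force: [0.6, -0.1, 0.1]
width: -0.0001
```

```bash
cat >> h.py <<'E'
def tip():
    o=ctrl.observe(); q=o['tcp_rot'];T=Ro.from_quat([*q[1:],q[0]]); p=o['ee_pos']+T.apply([-.011,0,-.0295]) # front bottom edge
    c,s=np.cos(YAW),np.sin(YAW); d=p[:2]-O; x=c*d[0]+s*d[1]; y=-s*d[0]+c*d[1]
    F=o['contact_force']; print('t',round(o['time_s'],2),'front edge x,y,z mm',np.round([x*1000,y*1000,p[2]*1000],1),'above deck',round((p[2]-.0075-.1584*max(x+.045,0))*1000,1),'F along ramp',round(c*F[0]+s*F[1],2),'F',F.round(1),'z-axis',T.apply([0,0,1]).round(3))
E
python3 -c "
from h import *
tip()"
```

```text
t 10.35 front edge x,y,z mm [-155.8    1.2   20.4] above deck 12.9 F along ramp 0.6 F [ 0.6 -0.1  0.1] z-axis [ 0.235  0.03  -0.971]
```

Emit:
carry_out(
  commands=[-0.0049,0,0.0012,0,0,0,-0.0097,0,0.0024,0,0,0,-0.0146,0,0.0036,0,0,0,-0.0175,0,0.0044,0,0,0,-0.0204,0,0.0051,0,0,0,-0.0243,0,0.006,0,0,0,-0.0291,0,0.0073,0,0,0,-0.034,0,0.0085,0,0,0,-0.0388,0,0.0097,0,0,0,-0.0437,0,0.0109,0,0,0],
)

```text
time_s: 11.18
ee_pos: [0.4748, -0.063, -0.0108]
tcp_rot: [0.12, -0.065, 0.991, 0.008]
contact_force: [-1.8, -0.1, -0.5]
width: -0.0001
```

```bash
python3 -c "
from h import *
tip()"
```

```text
t 11.18 front edge x,y,z mm [-110.8    1.4   20.5] above deck 13.0 F along ramp -1.84 F [-1.8 -0.1 -0.5] z-axis [ 0.236  0.031 -0.971]
```

Emit:
carry_out(
  commands=[-0.0058,0,0.0014,0,0,0,-0.0116,0,0.0029,0,0,0,-0.0175,0,0.0043,0,0,0,-0.0233,0,0.0058,0,0,0,-0.0291,0,0.0073,0,0,0,-0.0349,0,0.0087,0,0,0,-0.0407,0,0.0101,0,0,0,-0.0466,0,0.0116,0,0,0,-0.0524,0,0.0131,0,0,0,-0.0582,0,0.0145,0,0,0],
)

```text
time_s: 12.02
ee_pos: [0.5346, -0.0553, -0.0108]
tcp_rot: [0.12, -0.065, 0.991, 0.008]
contact_force: [-0.6, 0.9, -1.0]
width: -0.0001
```

```bash
python3 -c "
from h import *
tip()"
```

```text
t 12.02 front edge x,y,z mm [-50.5   1.3  20.5] above deck 13.0 F along ramp -0.48 F [-0.6  0.9 -1. ] z-axis [ 0.236  0.031 -0.971]
```

Emit:
carry_out(
  commands=[-0.0044,0,0.0011,0,0,0,-0.0089,0,0.0015,0,0,0,-0.0135,0,0.0019,0,0,0,-0.018,0,0.0023,0,0,0,-0.0226,0,0.0027,0,0,0,-0.0271,0,0.0031,0,0,0,-0.0316,0,0.0035,0,0,0,-0.0362,0,0.0039,0,0,0,-0.0407,0,0.0043,0,0,0,-0.0453,0,0.0047,0,0,0],
)

```text
time_s: 12.85
ee_pos: [0.5787, -0.0495, -0.0045]
tcp_rot: [0.119, -0.065, 0.991, 0.008]
contact_force: [-3.7, -1.4, 1.8]
width: -0.0002
```

Run:
```python
from h import *
tip(); p,_=cam('side'); W,_=cloud('side')
cv2.imwrite('pics/s5.png',cv2.resize(p[110:260,260:420],None,fx=4,fy=4)[...,::-1])
```

```text
t 12.85 front edge x,y,z mm [-6.1  1.3 26.8] above deck 13.1 F along ramp -3.89 F [-3.7 -1.4  1.8] z-axis [ 0.236  0.031 -0.971]
```

View pics/s5.png

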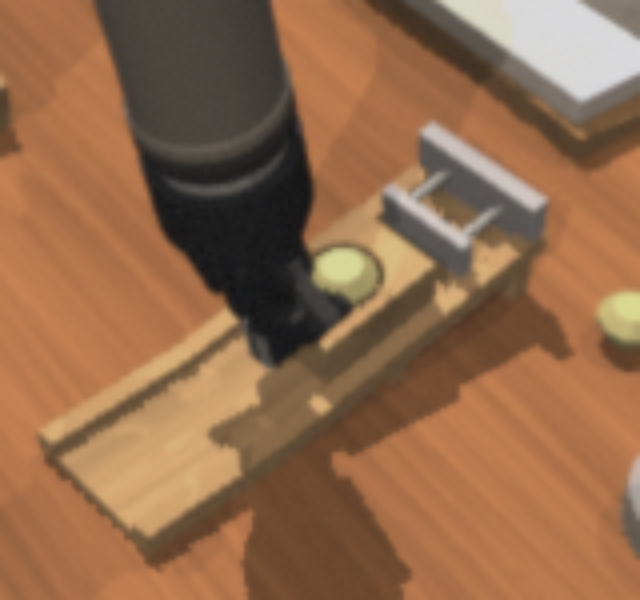

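The side view shows the cassette riding flat on the slope with the stone seated at (345,270). A short gap remains to the plate at (425,230). Now I'll approach slowly.

Emit:
carry_out(
  commands=[-0.0015,0,0.0001,0,0,0,-0.003,0,0.0003,0,0,0,-0.0045,0,0.0004,0,0,0,-0.006,0,0.0005,0,0,0,-0.0075,0,0.0007,0,0,0,-0.009,0,0.0008,0,0,0,-0.0105,0,0.0009,0,0,0,-0.012,0,0.0011,0,0,0,-0.0135,0,0.0012,0,0,0],
)

```text
time_s: 13.65
ee_pos: [0.5919, -0.0477, -0.0025]
tcp_rot: [0.12, -0.065, 0.991, 0.008]
contact_force: [-4.3, 0.3, 2.3]
width: -0.0002
```

```bash
python3 -c "
from h import *
tip()"
```

```text
t 13.65 front edge x,y,z mm [ 7.2  1.3 28.8] above deck 13.0 F along ramp -4.2 F [-4.3  0.3  2.3] z-axis [ 0.236  0.031 -0.971]
```

Emit:
carry_out(
  commands=[-0.001,0,0.0001,0,0,0,-0.002,0,0.0002,0,0,0,-0.003,0,0.0003,0,0,0,-0.004,0,0.0004,0,0,0],
)

```text
time_s: 13.98
ee_pos: [0.5957, -0.0473, -0.0019]
tcp_rot: [0.12, -0.065, 0.991, 0.008]
contact_force: [-5.0, -0.9, 3.5]
width: -0.0
```

Emit:
carry_out(
  commands=[-0.0007,0,0.0001,0,0,0,-0.0014,0,0.0001,0,0,0,-0.002,0,0.0002,0,0,0],
)

```text
time_s: 14.23
ee_pos: [0.5982, -0.047, -0.0015]
tcp_rot: [0.12, -0.065, 0.991, 0.008]
contact_force: [-4.1, -0.6, 2.4]
width: -0.0001
```

Emit:
carry_out(
  commands=[-0.0005,0,0,0,0,0,-0.001,0,0.0001,0,0,0],
)

```text
time_s: 14.4
ee_pos: [0.599, -0.0468, -0.0014]
tcp_rot: [0.12, -0.065, 0.991, 0.008]
contact_force: [-5.1, -1.4, 3.3]
width: 0.0001
```

Emit:
carry_out(
  commands=[-0.0005,0,0,0,0,0,-0.001,0,0.0001,0,0,0],
)

```text
time_s: 14.57
ee_pos: [0.5991, -0.0468, -0.0016]
tcp_rot: [0.119, -0.065, 0.991, 0.008]
contact_force: [-7.5, -0.3, 3.5]
width: -0.0002
```

Emit:
carry_out(
  commands=[-0.0003,0,0,0,0,0,-0.0003,0,0,0,0,0],
)

```text
time_s: 14.73
ee_pos: [0.5991, -0.0468, -0.0016]
tcp_rot: [0.119, -0.065, 0.991, 0.008]
contact_force: [-5.9, -0.7, 3.9]
width: -0.0001
```

```bash
python3 -c "
from h import *
tip()"
```

```text
t 14.73 front edge x,y,z mm [14.6  1.3 29.6] above deck 12.7 F along ramp -5.95 F [-5.9 -0.7  3.9] z-axis [ 0.234  0.031 -0.972]
```

Emit:
carry_out(
  commands=[-0.0004,0,0,0,0,0,-0.0008,0,0,0,0,0,-0.0008,0,0,0,0,0],
)

```text
time_s: 14.98
ee_pos: [0.5991, -0.0468, -0.0017]
tcp_rot: [0.118, -0.065, 0.991, 0.008]
contact_force: [-7.7, -0.5, 4.6]
width: -0.0002
```

Position is fixed while the force rises, so the cassette is against the plate. A little more, then hold.

Emit:
carry_out(
  commands=[-0.0004,0,0,0,0,0,-0.0008,0,0,0,0,0,-0.0008,0,0,0,0,0],
)

```text
time_s: 15.23
ee_pos: [0.5991, -0.0468, -0.0018]
tcp_rot: [0.117, -0.065, 0.991, 0.008]
contact_force: [-9.4, -1.2, 5.7]
width: 0.0002
```

Emit:
carry_out(
  commands=[-0.0004,0,0,0,0,0,-0.0008,0,0,0,0,0,-0.0008,0,0,0,0,0,-0.0008,0,0,0,0,0,-0.0008,0,0,0,0,0,-0.0008,0,0,0,0,0,-0.0008,0,0,0,0,0,-0.0008,0,0,0,0,0,-0.0008,0,0,0,0,0,-0.0008,0,0,0,0,0],
)

```text
time_s: 16.07
ee_pos: [0.5991, -0.0468, -0.0019]
tcp_rot: [0.117, -0.064, 0.991, 0.008]
contact_force: [-10.4, -1.4, 5.9]
width: -0.0001
```

Emit:
carry_out(
  commands=[0,0,0,0,0,0,0,0,0,0,0,0,0,0,0,0,0,0,0,0,0,0,0,0,0,0,0,0,0,0,0,0,0,0,0,0,0,0,0,0,0,0,0,0,0,0,0,0,0,0,0,0,0,0],
)

```text
time_s: 16.82
ee_pos: [0.5991, -0.0468, -0.0019]
tcp_rot: [0.117, -0.064, 0.991, 0.008]
contact_force: [-10.3, -1.1, 5.8]
width: -0.0002
```

```bash
python3 -c "
from h import *
tip()"
```

```text
t 16.82 front edge x,y,z mm [14.7  1.2 29.4] above deck 12.4 F along ramp -10.34 F [-10.3  -1.1   5.8] z-axis [ 0.231  0.032 -0.973]
```

Emit:
carry_out(
  commands=[0.001,0,0,0,0,0,0.003,0,-0.0005,0,0,0,0.006,0,-0.001,0,0,0,0.01,0,-0.002,0,0,0,0.018,0,-0.004,0,0,0,0.028,0,-0.007,0,0,0,0.04,0,-0.01,0,0,0,0.05,0,-0.02,0,0,0,0.06,0,-0.045,0,0,0,0.065,0,-0.07,0,0,0],
)

```text
time_s: 17.65
ee_pos: [0.5207, -0.0568, 0.0511]
tcp_rot: [0.118, -0.064, 0.991, 0.008]
contact_force: [0.5, -0.4, 0.9]
width: 0.0
```

Emit:
carry_out(
  commands=[0.03,0,-0.03,0,0,0,0.06,0,-0.065,0,0,0,0.08,0,-0.1,0,0,0,0.09,0,-0.12,0,0,0,0.09,0,-0.12,0,0,0,0.09,0,-0.12,0,0,0],
)

```text
time_s: 18.15
ee_pos: [0.4094, -0.0714, 0.1487]
tcp_rot: [0.123, -0.065, 0.99, 0.009]
contact_force: [0.6, 0.6, -0.5]
width: 0.0001
```

Run:
```python
from h import *
tip(); p,_=cam('side'); q,_=cam('scene')
im=np.zeros((600,800,3),np.uint8); im[:600,:400]=cv2.resize(p[100:280,265:385],(400,600)); im[:600,400:]=cv2.resize(q[165:285,245:325],(400,600))
im=np.hstack([cv2.resize(p[120:240,265:425],(480,360)),cv2.resize(q[170:280,250:342],(301,360))])
cv2.imwrite('pics/end.png',im[...,::-1])
a=np.radians(9); cc,s=np.cos(YAW),np.sin(YAW)
for n in('side','scene'):
    W,_=cloud(n); P=W.reshape(-1,3); d=P[:,:2]-O; x=cc*d[:,0]+s*d[:,1]; y=-s*d[:,0]+cc*d[:,1]; z=P[:,2]
    dk=.008+.1584*(x+.045); h=(z-dk)*np.cos(a); ls=(x-.115)*np.cos(a)+(z-.03334)*np.sin(a)
    m=(abs(y)<.035)&(h>.0305)&(h<.0365)&(ls<-.015)&(ls>-.13); print(n,'top',m.sum(),cv2.minAreaRect(np.c_[ls[m],y[m]].astype(np.float32)*1000),'ls',np.percentile(ls[m]*1000,[1,99]).round(1))
    m=(abs(y)<.02)&(h>.0375)&(h<.05)&(ls<-.03)&(ls>-.1); print(' stone',m.sum(),ls[m].mean(),y[m].mean(),h[m].max())
```

```text
t 18.15 front edge x,y,z mm [-177.     1.6  180. ] above deck 172.5 F along ramp 0.66 F [ 0.6  0.6 -0.5] z-axis [ 0.242  0.034 -0.97 ]
side top 642 ((-58.33345413208008, -1.4333248138427734), (62.207298278808594, 85.34111022949219), 88.97378540039062) ls [-100.   -19.7]
 stone 129 -0.06229011781562789 -0.003170284923832386 0.04499673962847883
scene top 518 ((-60.077919006347656, -2.6262283325195312), (60.35918045043945, 83.07329559326172), 89.61849975585938) ls [-100.6  -19.3]
 stone 100 -0.056694370114532294 -0.0017918438990115243 0.04406199177603621
```

View pics/end.png

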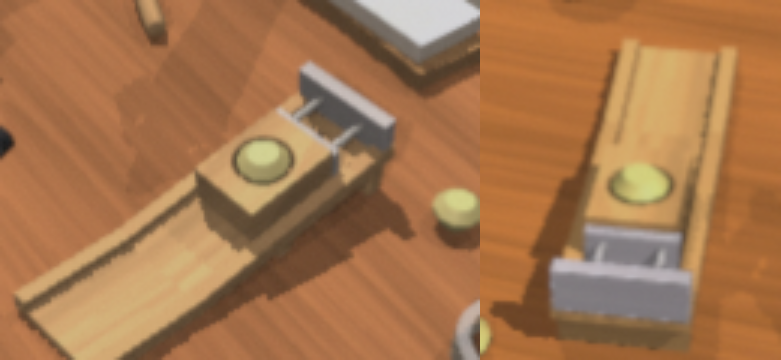

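The final views show the cassette square against the plate, at (310,135) in the side crop, with the stone in its pocket at (263,158). Its top spans -100 to -19.5 mm, which matches the plate face measured earlier. I'm handing it in.

```bash
python3 -c "
from h import *
print(ctrl.finish_job())"
```

```text
the job is handed in; nothing more can be done
None
```

The cassette is resting against the top-stop plate with the stone in its pocket, and the job was handed in at about 18 s of the 61 s allowed.

- **Sequence:** I set the cassette down on the foot between the rails and let go. I then pushed it up the slope with the shut fingers tilted back to suit the slope. At the plate the push force rose while the position stayed fixed. I held it there for about 1.6 s.
- **Push force:** the held push read 10.4 N horizontally, about 9 N along the slope. Sliding took about 4 N, so the plate itself saw roughly 5 N. The highest reading along the ramp was about 10.4 N, taken at the end of each move.
- **Last checks:** both fixed cameras put the cassette's front within about 0.5 mm of the plate face measured beforehand. The stone is seated and the tool is clear.
- **First grasp failed:** the reported tool z proved about 29 mm lower than the real fingertips, confirmed by all three cameras. My first close therefore shut lightly on the stone and cassette top, at about 10 N. The wrist camera then showed the cassette unmoved and the stone still in its pocket, so I corrected for the offset.
- **Bystanders:** I planned the moves to stay clear of them, but I did not re-measure their positions at the end.

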